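# Wedge the dovetail lid of the teaspoon box home

### The arm

A 6-joint arm with a two-finger parallel gripper is mounted at the origin on a cart in front of the work surface, level with it; the furniture and walls round the work are solid. World frame = base frame: x ahead of the robot, y to its left, z up, the work surface at z = 0. Lengths are in m, angles in degrees, forces in N, time in s.
With the tool pointing down it reaches from about 0.25 to 0.725 m from the base axis. Payload 9.7 kg.
Tool frame: the origin (TCP) lies at the very end of the fingers, on their centre line; the grasp point (between the pads) lies 19 mm behind it; x points along the fingers, y is the direction in which the jaws open and shut, and the axes are right-handed (so a half turn about x gives the same grasp; the last joint's range is limited). The gripper opens to 85 mm and grips with 20 to 120 N. Pads are 22 mm wide; open, the fingers measure 114 mm over their backs; the gripper's body (76 mm by 85 mm) begins 54 mm behind the grasp point. The pads swing forward as they close: fully open they stand 13 mm farther back than shut.
Start: joints at [-70.76, 4.979, 10.078, 95.1, 0, 90], TCP at [0.181, -0.519, 0.231] pointing down, gripper open.
Joint ranges: [-179.16, 179.16], [-48.56, 103.87], [-65.8, 70.77], [-126.05, 130.52], [-82.76, 87.17], [-180, 180]. Speed limits (degrees/s): [127.2, 127.2, 147.25, 180, 180, 180].

### API

Orientations are given as [roll, pitch, yaw] about the fixed x, y, z axes, in that order (R = Rz(yaw) Ry(pitch) Rx(roll)).
In Python, from workcell import get_obs, cams, bot gives the robot as it stands.
- The arm moves only by the tool apply_moves, never from a script. Its argument "rows" is a list that holds one entry, the list of rows, each a list of 7 numbers: the shift along the tool's x, y, z in mm, then the turn, a rotation vector about the tool's x, y, z in rad, then the opening, from 0 (shut) to 1 (fully open). A call has 1 to 20 rows; each row is the pose to reach, as a shift and turn from the pose measured when the call began, along the tool's axes at that moment; what a row does not reach only later rows make up. A row lasts 1/10 s, in which the tool goes at most 50 mm and 8.59 degrees, less where a joint would pass 70% of its speed; a pose out of reach is approached as far as the arm can. A call with a gripper value outside its range is refused whole. The fingers move at their own pace and stop on an object; "newtons" is the grip in N (left out, the last holds). Time passes only in rows, so rows that repeat a pose let the fingers close. It gives the time, the measured TCP pose, the force and the opening at its end, in the units of the state.
- get_obs(): the state, without advancing time (a new reading comes with each control period).
- cams.camera(name): name is "scene" or "side" or "wrist"; returns a dict with "pixels" (400x640x3 uint8, red, green, blue), "range_z" (400x640 float32, m along the optical axis (not along the pixel's ray), 0 where there is no reading), "fx", "fy", "cx", "cy" (pixels), "eye" and "attitude" of the camera in the world. Camera axes: x right, y up, looking along -z (the intrinsics and any distortion apply to the point x, -y, -z); pixel columns grow to the right and rows downward; lengths in m; the calibration is good to about 2 mm. The wrist camera is an equidistant fisheye: a pixel r from the principal point sees the ray r / f radians off the axis. A picture is of the moment at which its call begins.
- bot.job_done(): hands the job in, once; it reports no verdict.
Trained networks look in a picture, given as the dict that the camera call returned (one of the last four; its "shot" number tells which), for a name from the list of things; names that differ only in an ending like _2 or _b are one class to them, and where a whole thing is asked for, a point or a joint stands for the part that bears it (a point fixed in the world has none). Each returns a list of dicts, best first, with "confidence" (0 to 1); they miss things now and then, are a little off and sometimes report something else, mostly with a low value. They report only what shows in the picture. A call takes as long as a camera call. They do not tell look-alikes from the thing itself.
- cams.find_in(label, picture): "at" ([x, y, z] in m, in world coordinates, good to about 4 mm: the middle of the surface that is visible of it).
The state is a dict: "time": time; "q": joint angles; "qd": joint speeds; "joint_efforts": joint torques, N m; "ee_pos": TCP position; "tcp_rot": TCP orientation; "wrist_force": force on the tool from outside, world axes, zero at the start; "torque": the same for the moment, N m; "opening": finger opening in m.
Only numpy, scipy, OpenCV 4.12 (cv2) and the standard library are available. Lean on these libraries where they do the work, as an engineer would, in place of code of your own. Each camera call takes 0.05 s, during which the arm holds its last target.

### The job

Shut the wooden teaspoon box on the counter: its loose lid lies beside it. Pick the lid up by its grip bar, start its narrow end between the dovetailed rails at the wide end of the box top and slide it along until it wedges tight in the tapering ways, so that it stays tight by itself when you let go. Push firmly but do not force it, and leave the other things on the counter where they are.

Things in the scene. Friction and masses are not known exactly. Their poses are not given: they have to be found in the camera images.
- lid_bar (a point): Centre of the lid's grip bar, half-way up it: a wooden block 14 mm thick (lid x), 56 mm wide (lid y), 24 mm high, across the middle of the lid, to be pinched across its 14 mm. 24 mm above the lid's underside, 12 mm above its upper face, over mid length. x points to the narrow end of the lid, z up
- lid: Loose wooden lid, 0.18 to 0.29 kg, 162 mm long (x), 12 mm thick, lying flat, bar up. Sides taper 0.07 mm per mm each and are bevelled like a dovetail: underside 91 mm wide at the -x end, 80 mm at mid length, 69 mm at the +x end; the sides lean in 25 deg going up, so the upper face is 11 mm narrower. Origin at the middle of the underside, axes as lid_bar
- spoon_box: Wooden teaspoon box 180 mm long (x), 124 mm wide, fast on the counter; origin under its centre, x is the way the lid slides home. On its deck, 50 mm up, two 12 mm high rails run the whole length, undercut 25 deg and tapering 0.07 per side like the lid: their feet are 92.5 mm apart at x = -90 mm, 67.5 mm at x = +90 mm. Both ends are open, so no end stop. Rail tops are level with the seated lid
- way (a point): Middle of the deck the lid slides on, 50 mm above the counter, axes as the box. Home: lid_bar within 19 mm of here along x, 3 mm along y, 24 mm above. More than 110 mm short of here the lid can be lowered straight down between the rails; nearer, it can only slide. Where it wedges differs by 25 mm from start to start; only the push tells
- gib: Right-hand rail (box -y side), a strip with two steel screws in slots, set up to 1.8 mm in or out at the start; fast in use. Origin as way. The waxed lid slides under 1 to 3 N and may catch askew at 5 N; once it wedges, the push rises some 10 N per mm. 17 to 24 N, not bearing down, wedges it well; under 12 N it may not stay tight; over 30 N strains the gib (bearing 26 N; left alone it must bear 3.5 N)
- sugar_bowl: Small glass bowl of sugar cubes, 77 mm across, 54 mm high; origin under its centre. To be left alone
- saucer: White saucer, 135 mm across, 15 mm high; origin under its centre. To be left alone
- coffee_mug: Grey-blue mug, 85 mm across and 117 mm with its handle, 96 mm high; origin under its centre. To be left alone
- sugar_dispenser: Glass sugar pourer, 69 mm across, 121 mm high; origin under its centre. To be left alone
- beaker: Tall pale beaker, 64 mm across, 148 mm high; origin under its centre. To be left alone
Not all that is in view belongs to the job. Several things look just like the lid: the one meant starts farthest to the robot's left.

How it is judged (in metres and radians):
On the way, in this order (a step that is already met when the one before it is completed fails the run):
1. the lid lies between the rails with its narrow end first, not yet home (x of lid_bar in the frame of way between -0.11 and -0.03 m and z of lid_bar in the frame of way between 0.021 and 0.029 m and angle between the x axis of lid_bar and the x axis of way, either way round below 0.08 rad), for 0.1 s.
2. the lid has been pushed along the ways until it wedges on the gib strip (x of lid_bar in the frame of way between -0.019 and 0.019 m and y of lid_bar in the frame of way between -0.003 and 0.003 m and z of lid_bar in the frame of way between 0.021 and 0.027 m and angle between the x axis of lid_bar and the x axis of way, either way round below 0.04 rad and contact force between lid and gib above 4 N), for 0.2 s.
At the end, for the whole second after the job is handed in: The lid sits on the deck between the rails, in line with them (within 0.04 rad), its bar's centre within 19 mm of the point way along the slide, within 3 mm across it and 21 to 27 mm above it; it is at rest and still wedged, bearing on the gib strip with at least 3.5 N (x of lid_bar in the frame of way between -0.019 and 0.019 m and y of lid_bar in the frame of way between -0.003 and 0.003 m and z of lid_bar in the frame of way between 0.021 and 0.027 m and angle between the x axis of lid_bar and the x axis of way, either way round below 0.04 rad and contact force between lid and gib above 3.5 N and linear speed of lid below 0.005 m/s); the robot touches nothing.
It fails at once if the lid is forced: it bears on the gib strip with more than 26 N (contact force between lid and gib above 26 N).
It fails at once if another thing on the counter (sugar bowl, saucer, mug, sugar pourer, beaker) is pushed aside by more than 20 mm (distance of any of sugar_bowl, saucer, coffee_mug, sugar_dispenser, beaker from where it was at the start of the episode above 0.02 m).
It also fails if it takes over 54 s, if anything falls off the work surface, if the arm or the gripper's body presses on something with over 40 N, if the wrist force passes 120 N, or if a joint passes its speed limit or range.

## Working session

There is one attempt and no reset: what is moved stays moved. The work goes in short steps, Python scripts to look and compute and a tool call to move; the robot and the scene stay as the last step left them, time stands still between calls to the robot, and variables do not carry over. Pictures are saved under pics/ and viewed, and the job is handed in when it is done.

Besides the shell and the picture viewer there is one more tool, called as name(argument=value, ...) on one line, values as JSON. apply_moves: Moves the arm, as the interface text tells. Its arguments: {"type":"object","properties":{"rows":{"type":"array"},"newtons":{"type":"number"}},"required":["rows"]}

```bash
ls; mkdir -p pics; cat > h.py <<'E'
import numpy as np, cv2
from workcell import get_obs, cams, bot
from scipy.spatial.transform import Rotation as R
def save(p,n): cv2.imwrite('pics/'+n,cv2.cvtColor(p['pixels'],cv2.COLOR_RGB2BGR))
E
python3 - <<'E'
from h import *
print(get_obs())
for n in ['scene','side']:
    p=cams.camera(n); save(p,n+'0.png'); print(n,[ (k,p[k]) for k in p if k not in('pixels','range_z')])
    for l in ['lid','spoon_box','lid_bar','gib','sugar_bowl','saucer','coffee_mug','sugar_dispenser','beaker']:
        try: print(l,[(np.round(d['at'],3).tolist(),round(d['confidence'],2)) for d in cams.find_in(l,p)])
        except Exception as e: print(l,e)
E
```

```text
pics
{'time': 0.0, 'q': array([-7.07607783e+01,  5.01185073e+00,  1.00336952e+01,  9.50998228e+01,
       -2.44612884e-03,  9.00010325e+01]), 'qd': array([-0.0160023 ,  0.00323441,  0.043671  , -0.04193998,  0.07859082,
       -0.00906805]), 'joint_efforts': array([-3.88644157e-04, -5.20388818e+01,  4.64800429e+01,  1.65509270e-02,
       -1.21849653e-04, -2.89072148e-05]), 'ee_pos': array([ 0.18114322, -0.51906512,  0.23056907]), 'tcp_rot': array([-88.2022274 ,  89.92198329, 111.03596347]), 'wrist_force': array([ 0.01135113,  0.52828886, -0.42708373]), 'torque': array([ 0.07179662, -0.06926389, -0.01807522]), 'opening': 0.08574780222473267}
scene [('fx', 426.06386766990784), ('fy', 426.06386766990784), ('cx', 324.6708224153252), ('cy', 194.31236277772288), ('eye', array([-0.06339646,  0.8507365 ,  1.36240806])), ('attitude', array([  42.34480592,   -1.0231551 , -144.48696987])), ('shot', 1)]
lid [([0.459, -0.126, 0.012], 0.96), ([0.442, -0.605, 0.012], 0.92), ([0.756, 0.076, 0.067], 0.31)]
spoon_box [([0.573, 0.167, 0.053], 0.66)]
lid_bar [([0.441, -0.606, 0.011], 0.78), ([0.456, -0
[... 405 characters left out ...]
8415350992626), ('cy', 195.99613011634844), ('eye', array([0.80776894, 1.05083007, 1.42229307])), ('attitude', array([ 41.41039139,   0.38165517, 169.31315422])), ('shot', 2)]
lid [([0.447, -0.61, 0.012], 0.75), ([0.467, -0.124, 0.013], 0.55)]
spoon_box [([0.565, 0.131, 0.049], 0.59)]
lid_bar [([0.468, -0.121, 0.01], 0.72), ([0.444, -0.612, 0.011], 0.69)]
gib [([0.602, 0.126, 0.062], 0.89), ([0.467, -0.121, 0.014], 0.22)]
sugar_bowl [([0.635, -0.087, 0.042], 0.54), ([0.601, 0.127, 0.06], 0.42)]
saucer []
coffee_mug [([0.562, 0.134, 0.053], 0.54)]
sugar_dispenser [([0.77, 0.073, 0.065], 0.59)]
beaker [([0.467, -0.12, 0.012], 0.74), ([0.778, -0.029, 0.103], 0.68), ([0.567, 0.131, 0.05], 0.32)]
```

View pics/scene0.png

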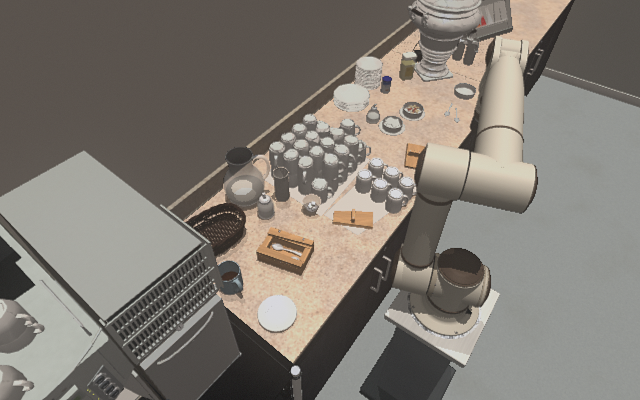

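View pics/side0.png

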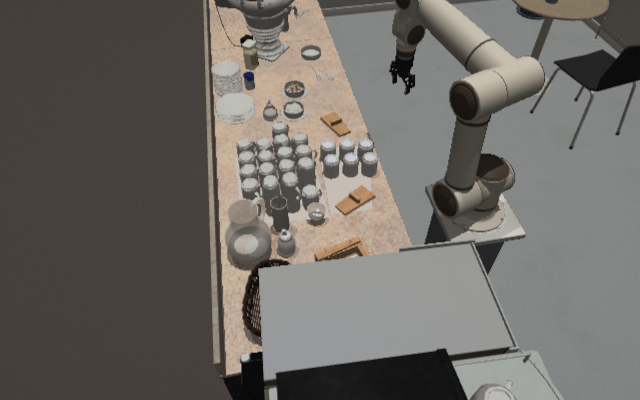

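The scene view shows the intended lid (leftmost) at about (352,218), the open box at about (286,250), the saucer at (277,313), the mug at (230,278) and the bowl at (311,205). A second lid lies farther right at (414,157). I'll measure the lid and box pose precisely from depth.

```bash
cat >> h.py <<'E'
def cloud(p):
    h,w=p['range_z'].shape; u,v=np.meshgrid(np.arange(w),np.arange(h)); z=p['range_z']
    P=np.stack([(u-p['cx'])/p['fx']*z,-(v-p['cy'])/p['fy']*z,-z],-1)
    M=R.from_euler('xyz',p['attitude'],degrees=True).as_matrix()
    W=P@M.T+p['eye']; W[z==0]=np.nan; return W
def proj(p,X):
    M=R.from_euler('xyz',p['attitude'],degrees=True).as_matrix()
    c=(np.atleast_2d(X)-p['eye'])@M
    return np.stack([p['cx']+p['fx']*c[:,0]/-c[:,2],p['cy']-p['fy']*c[:,1]/-c[:,2]],1)
E
python3 - <<'E'
from h import *
p=cams.camera('scene'); W=cloud(p)
np.save('W.npy',W); np.save('px.npy',p['pixels'])
img=cv2.cvtColor(p['pixels'],cv2.COLOR_RGB2BGR)
a=cv2.resize(img[195:240,320:385],None,fx=8,fy=8,interpolation=cv2.INTER_CUBIC)
b=cv2.resize(img[220:285,245:325],None,fx=8,fy=8,interpolation=cv2.INTER_CUBIC)
cv2.imwrite('pics/a.png',a);cv2.imwrite('pics/b.png',b)
print(W[218,352],W[225,340],W[240,400] )
# top-down height maps
for nm,c in (('lid',(0.46,-0.125)),('box',(0.575,0.15))):
    m=(abs(W[...,0]-c[0])<.13)&(abs(W[...,1]-c[1])<.13)
    H=np.full((260,260),np.nan)
    z=W[m]
    hs=np.histogram(z[:,2],bins=np.arange(-.02,.13,.004)); print(nm,list(zip(np.round(hs[1],3),hs[0])))
E
```

```text
[ 0.45558759 -0.10579706  0.0385092 ] [ 0.48889254 -0.07201189  0.00279694] [ 0.31441644 -0.33493463 -0.248133  ]
lid [(np.float64(-0.02), np.int64(0)), (np.float64(-0.016), np.int64(0)), (np.float64(-0.012), np.int64(11)), (np.float64(-0.008), np.int64(172)), (np.float64(-0.004), np.int64(884)), (np.float64(0.0), np.int64(1098)), (np.float64(0.004), np.int64(422)), (np.float64(0.008), np.int64(226)), (np.float64(0.012), np.int64(225)), (np.float64(0.016), np.int64(78)), (np.float64(0.02), np.int64(10)), (np.float64(0.024), np.int64(6)), (np.float64(0.028), np.int64(11)), (np.float64(0.032), np.int64(23)), (np.float64(0.036), np.int64(19)), (np.float64(0.04), np.int64(9)), (np.float64(0.044), np.int64(6)), (np.float64(0.048), np.int64(4)), (np.float64(0.052), np.int64(6)), (np.float64(0.056), np.int64(5)), (np.float64(0.06), np.int64(5)), (np.float64(0.064), np.int64(5)), (np.float64(0.068), np.int64(7)), (np.float64(0.072), np.int64(3)), (np.float64(0.076), np.int64(7)), (np.float64(0.08), np.int64(5)), (np.float64(0.084), np.int64(2)), (np.float64(0.088), np.int64(2)), (np.float64(
[... 880 characters left out ...]
p.int64(116)), (np.float64(0.048), np.int64(166)), (np.float64(0.052), np.int64(104)), (np.float64(0.056), np.int64(142)), (np.float64(0.06), np.int64(285)), (np.float64(0.064), np.int64(191)), (np.float64(0.068), np.int64(17)), (np.float64(0.072), np.int64(0)), (np.float64(0.076), np.int64(0)), (np.float64(0.08), np.int64(0)), (np.float64(0.084), np.int64(0)), (np.float64(0.088), np.int64(0)), (np.float64(0.092), np.int64(0)), (np.float64(0.096), np.int64(0)), (np.float64(0.1), np.int64(0)), (np.float64(0.104), np.int64(0)), (np.float64(0.108), np.int64(0)), (np.float64(0.112), np.int64(0)), (np.float64(0.116), np.int64(0)), (np.float64(0.12), np.int64(0)), (np.float64(0.124), np.int64(0))]
```

View pics/a.png

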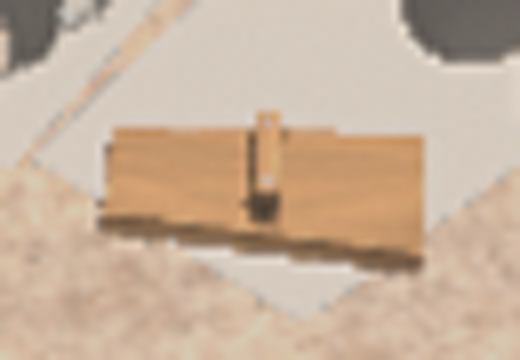

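View pics/b.png

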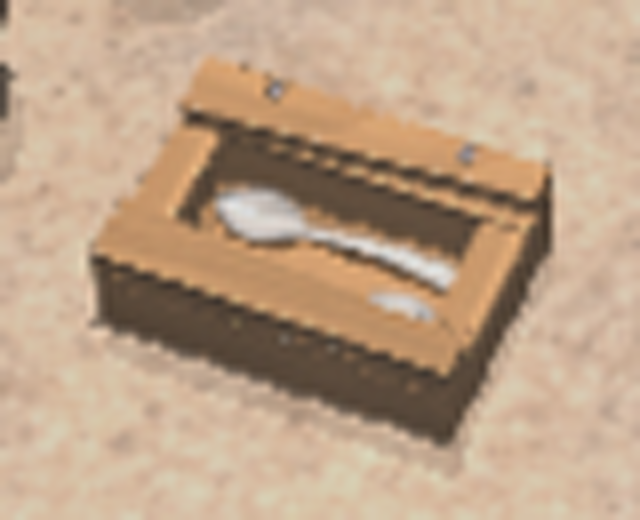

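```bash
python3 - <<'E'
from h import *
W=np.load('W.npy');px=np.load('px.npy')
def pts(c,r,z0,z1):
    m=(np.hypot(W[...,0]-c[0],W[...,1]-c[1])<r)&(W[...,2]>z0)&(W[...,2]<z1); return W[m],m
for nm,c,r,z0,z1 in (('lid',(0.46,-.125),.1,.0085,.02),('box',(.575,.15),.125,.04,.075),('boxtop',(.575,.15),.125,.057,.075)):
    P,m=pts(c,r,z0,z1)
    if nm=='lid':
        hsv=cv2.cvtColor(px,cv2.COLOR_RGB2HSV)[m]; print(np.median(hsv,0))
        P=P[hsv[:,1]>110]
    rect=cv2.minAreaRect((P[:,:2]*1000).astype(np.float32)); print(nm,len(P),rect, cv2.boxPoints(rect).tolist(),P.mean(0))
    # picture
    s=3;img=np.zeros((700,780,3),np.uint8)
    Q,_=pts(c,.13,-.02,.08)
    for q in Q:
        x=int((-(q[1]-c[1])+.13)*s*1000);y=int((-(q[0]-c[0])+.11)*s*1000)
        col=int(np.clip((q[2]+.01)*3000,0,255)); cv2.circle(img,(x,y),3,(col,)*3 if not z0<q[2]<z1 else (0,col,255),-1)
    cv2.imwrite('pics/td_%s.png'%nm,cv2.resize(img,None,fx=.8,fy=.8))
E
```

```text
[ 14. 116. 200.]
lid 396 ((463.9798583984375, -126.82823944091797), (159.46498107910156, 78.08334350585938), 32.193870544433594) [[375.70538330078125, -136.26954650878906], [417.30706787109375, -202.34759521484375], [552.2543334960938, -117.38693237304688], [510.65264892578125, -51.30888366699219]] [ 0.46012773 -0.13065147  0.01306352]
box 1068 ((574.5416870117188, 171.63772583007812), (182.04403686523438, 130.85452270507812), 13.528242111206055) [[470.74005126953125, 213.9573974609375], [501.35015869140625, 86.73346710205078], [678.3433227539062, 129.31805419921875], [647.7332153320312, 256.5419921875]] [0.57170864 0.17529864 0.0570156 ]
boxtop 613 ((574.5219116210938, 172.03076171875), (181.773681640625, 130.08102416992188), 13.528240203857422) [[470.942138671875, 214.00604248046875], [501.371337890625, 87.53414916992188], [678.1016845703125, 130.05548095703125], [647.6724853515625, 256.5273742675781]] [0.57831121 0.17749563 0.062681  ]
```

View pics/td_boxtop.png

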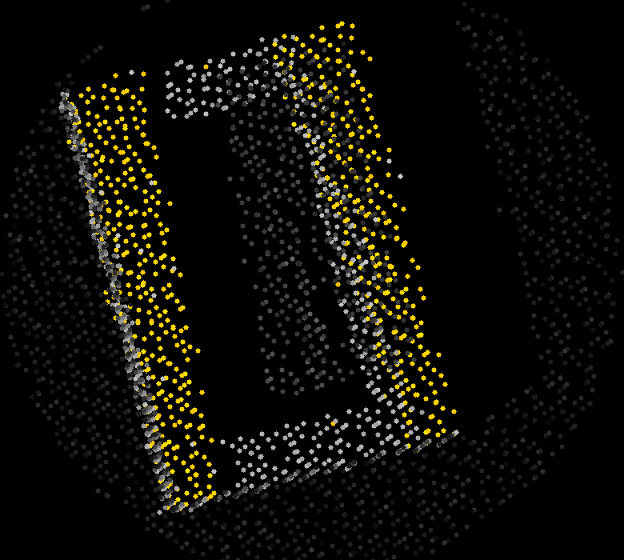

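View pics/td_lid.png

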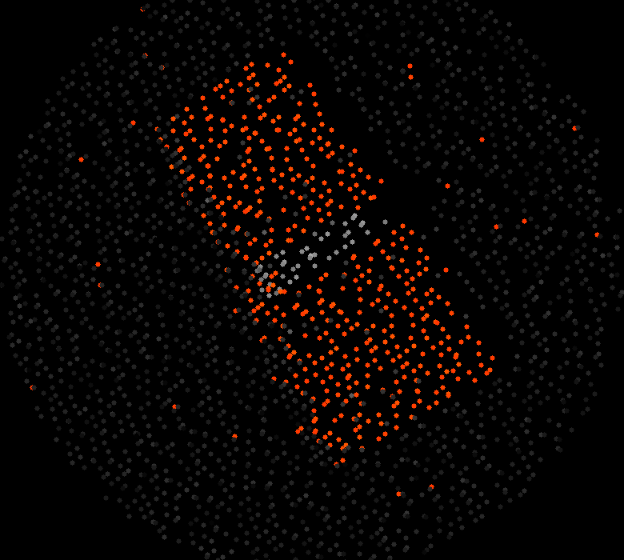

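```bash
cat >> h.py <<'E'
def Rt(yaw_deg,sgn=1):
    # tool x down, tool y along sgn*(cos,sin)
    x=np.array([0,0,-1.]);a=np.radians(yaw_deg);y=sgn*np.array([np.cos(a),np.sin(a),0]);return np.stack([x,y,np.cross(x,y)],1)
def plan(pos,yaw,sgn=1):
    o=get_obs();C=R.from_euler('xyz',o['tcp_rot'],degrees=True).as_matrix()
    d=C.T@(np.array(pos)-o['ee_pos'])*1000; T=Rt(yaw,sgn)
    rv=R.from_matrix(C.T@T).as_rotvec()
    print('plan',sgn,np.round(d,1).tolist(),np.round(rv,4).tolist(), 'ang',round(np.degrees(np.linalg.norm(rv)),1)); return d,rv
E
python3 - <<'E'
from h import *
o=get_obs();print(np.round(R.from_euler('xyz',o['tcp_rot'],degrees=True).as_matrix(),3))
for s in(1,-1): plan((.464,-.127,.25),32.2,s)
W=np.load('W.npy')
hsv=None
# height around lid / path
m=(W[...,0]>.15)&(W[...,0]<.85)&(W[...,1]>-.45)&(W[...,1]<.45)&(W[...,2]<.5)
P=W[m]
g=np.full((14,18),-1.)
for q in P:
    i=int((q[0]-.15)/.05);j=int((q[1]+.45)/.05);g[i,j]=max(g[i,j],q[2])
print('cols y from -.45');
for i in range(13,-1,-1): print('%.2f'%(.15+.05*i),' '.join('%4d'%(1000*v) for v in g[i]))
# near lid
P=W[(np.hypot(W[...,0]-.464,W[...,1]+.127)<.15)&(W[...,2]>.02)&(W[...,2]<.3)]
print(np.round(P[::4],3).tolist())
E
```

```text
[[-0.     0.33  -0.944]
 [ 0.    -0.944 -0.33 ]
 [-1.    -0.     0.   ]]
plan 1 [-18.7, -277.2, -396.2] [-1.7969, 0.0, 0.0] ang 103.0
plan -1 [-18.7, -277.2, -396.2] [1.3447, 0.0, -0.0] ang 77.0
cols y from -.45
0.80  170  178  180  181  181  176  181  153  224  240  239   94   92   10   10    7 -1000 -1000
0.75  139  175  176  176  177  177  176  150  153  115  122    8   93   88   84   87    5 -1000
0.70  176  179  176  175  178  177  177  149  152   85   98    8    6    8   11    7 -1000    0
0.65  176  175  176  178  178  177  176  138   62    9    8   67   67   58    7   96   99   45
0.60  169  177  174  179  176  174   97   54   58    7    8   70   69   68   66   97   98  101
0.55   89   90  146   90   10   57    7   60    7    9    4   71   25   68    9    7   93   91
0.50   97   96   96   99    8   12   19   19   10    8   65   68   64   69    8   17   20   19
0.45   91   97   94   96   10   31   46   20   10    7   39   67   66   70    7   25   16   21
0.40   93   97   94   93    9   19   37   14    8   10   11    8    8    7    8   21   15   21
0.35   85   95   95   95   83
[... 1111 characters left out ...]
265, 0.054], [0.612, -0.147, 0.037], [0.452, -0.262, 0.04], [0.437, -0.269, 0.043], [0.418, -0.266, 0.059], [0.595, -0.167, 0.024], [0.439, -0.265, 0.039], [0.423, -0.27, 0.045], [0.447, -0.264, 0.028], [0.43, -0.267, 0.037], [0.444, -0.26, 0.028], [0.427, -0.261, 0.038], [0.441, -0.264, 0.02], [0.426, -0.271, 0.023], [0.424, -0.268, 0.021], [0.6, -0.086, 0.05], [0.597, -0.076, 0.049], [0.599, -0.071, 0.039], [0.477, -0.146, 0.041], [0.473, -0.148, 0.036], [0.472, -0.131, 0.039], [0.464, -0.124, 0.046], [0.464, -0.126, 0.038], [0.462, -0.124, 0.035], [0.459, -0.119, 0.035], [0.458, -0.117, 0.032], [0.455, -0.113, 0.032], [0.455, -0.105, 0.033], [0.454, -0.104, 0.029], [0.457, -0.103, 0.021]]
```

apply_moves(rows=[[[-18.7, -277.2, -396.2, -1.797, 0, 0, 1], [-18.7, -277.2, -396.2, -1.797, 0, 0, 1], [-18.7, -277.2, -396.2, -1.797, 0, 0, 1], [-18.7, -277.2, -396.2, -1.797, 0, 0, 1], [-18.7, -277.2, -396.2, -1.797, 0, 0, 1], [-18.7, -277.2, -396.2, -1.797, 0, 0, 1], [-18.7, -277.2, -396.2, -1.797, 0, 0, 1], [-18.7, -277.2, -396.2, -1.797, 0, 0, 1], [-18.7, -277.2, -396.2, -1.797, 0, 0, 1], [-18.7, -277.2, -396.2, -1.797, 0, 0, 1], [-18.7, -277.2, -396.2, -1.797, 0, 0, 1], [-18.7, -277.2, -396.2, -1.797, 0, 0, 1], [-18.7, -277.2, -396.2, -1.797, 0, 0, 1], [-18.7, -277.2, -396.2, -1.797, 0, 0, 1], [-18.7, -277.2, -396.2, -1.797, 0, 0, 1]]], newtons=40)

```text
time: 2.55
ee_pos: [0.4639, -0.1273, 0.2501]
tcp_rot: [39.9, 90.0, -18.1]
wrist_force: [1.1, 0.7, -0.4]
opening: 0.0851
```

```bash
python3 - <<'E'
from h import *
o=get_obs();print(o)
p=cams.camera('wrist');save(p,'w1.png');print([ (k,p[k]) for k in p if k not in('pixels','range_z')])
import pickle;pickle.dump(p,open('w1.pkl','wb'))
for l in('lid','lid_bar','spoon_box','gib'):print(l,[(np.round(d['at'],3).tolist(),round(d['confidence'],2)) for d in cams.find_in(l,p)])
p=cams.camera('scene');save(p,'s1.png');pickle.dump(p,open('s1.pkl','wb'))
E
```

```text
{'time': 2.55, 'q': array([-1.53408366e+01, -4.00965920e+00,  3.12906560e+00,  9.71277780e+01,
       -5.36870443e-04,  4.26819819e+01]), 'qd': array([-0.0953418 , -0.01529449, -0.0207463 ,  0.01140733,  0.10025048,
       -0.88062796]), 'joint_efforts': array([ 1.96478236e-01, -4.16832340e+01,  4.61899459e+01, -3.93350318e-03,
        5.11815291e-03,  2.26821686e-02]), 'ee_pos': array([ 0.46385968, -0.12725584,  0.25006426]), 'tcp_rot': array([ 39.87423611,  89.98904006, -18.14858247]), 'wrist_force': array([ 1.05855634,  0.67716201, -0.44852736]), 'torque': array([-0.01002474, -0.03834972, -0.0261784 ]), 'opening': 0.08512584334108267}
[('fx', 309.70691628693146), ('fy', 309.70691628693146), ('cx', 317.69454295523195), ('cy', 197.65478808324417), ('eye', array([ 0.42415339, -0.06261106,  0.39339422])), ('attitude', array([-17.16852641,  -0.06382232,  31.97304056])), ('shot', 4)]
lid [([0.459, -0.124, 0.01], 0.93), ([0.438, -0.612, 0.014], 0.65), ([0.581, 0.149, 0.045], 0.27)]
lid_bar [([0.435, -0.608, 0.012], 0.95), ([0.457, -0.128, 0.016], 0.89), ([0.754, 0.055, 0.067], 0.71)]
spoon_box [([0.585, 0.148, 0.047], 0.98), ([0.754, 0.055, 0.068], 0.47)]
gib [([0.586, 0.12, 0.063], 0.6)]
```

View pics/w1.png

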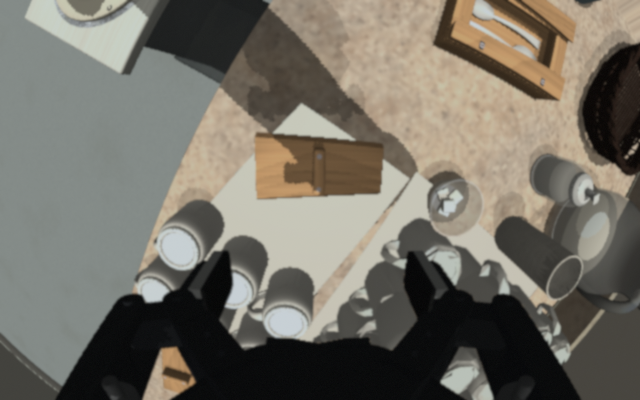

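The wrist view shows the lid at about (318,166) with its bar at (320,169) and its narrow end to the right. The box is at the upper right.

```bash
cat >> h.py <<'E'
def wray(p,u,v):
    x=np.asarray(u,float)-p['cx'];y=np.asarray(v,float)-p['cy'];r=np.hypot(x,y)+1e-9;t=r/p['fx']
    c=np.stack([np.sin(t)*x/r,-np.sin(t)*y/r,-np.cos(t)],-1)
    return c@R.from_euler('xyz',p['attitude'],degrees=True).as_matrix().T
def wplane(p,u,v,z):
    d=wray(p,u,v);return p['eye']+d*((z-p['eye'][2])/d[...,2])[...,None]
def wcloud(p):
    h,w=p['range_z'].shape;u,v=np.meshgrid(np.arange(w),np.arange(h));d=wray(p,u,v)
    M=R.from_euler('xyz',p['attitude'],degrees=True).as_matrix()
    zc=-(d@M)[...,2]; z=p['range_z']; W=p['eye']+d*(z/np.maximum(zc,.05))[...,None]; W[z==0]=np.nan;return W
E
python3 - <<'E'
from h import *
import pickle;p=pickle.load(open('w1.pkl','rb'))
W=wcloud(p)
print(W[166,345],W[169,320],W[120,300])
c=np.array([(257,134),(380,143),(381,192),(257,198)])
print(np.round(wplane(p,c[:,0],c[:,1],.012),4))
# bar by depth
hsv=cv2.cvtColor(p['pixels'],cv2.COLOR_RGB2HSV)
m=(np.hypot(W[...,0]-.464,W[...,1]+.127)<.1)&(W[...,2]>.006)&(hsv[...,1]>90)&(hsv[...,0]<20)
img=cv2.cvtColor(p['pixels'],cv2.COLOR_RGB2BGR)
mm=m.astype(np.uint8)*255
mm=cv2.morphologyEx(mm,cv2.MORPH_OPEN,np.ones((3,3)))
n,l,s,_=cv2.connectedComponentsWithStats(mm);k=1+np.argmax(s[1:,4]);ys,xs=np.where(l==k)
print(s[k])
Q=wplane(p,xs,ys,.012)[:,:2]
print(cv2.minAreaRect((Q*1000).astype(np.float32)))
B=(W[...,2]>.026)&(np.hypot(W[...,0]-.464,W[...,1]+.127)<.05)
ys,xs=np.where(B);Q=wplane(p,xs,ys,.036)[:,:2];print('bar',len(xs),cv2.minAreaRect((Q*1000).astype(np.float32)))
print(np.median(W[B],0))
cv2.imwrite('pics/w1c.png',cv2.resize(img[100:230,230:410],None,fx=4,fy=4,interpolation=cv2.INTER_CUBIC))
i2=img.copy();i2[B]=(0,0,255);cv2.imwrite('pics/w1d.png',cv2.resize(i2[100:230,230:410],None,fx=4,fy=4,interpolation=cv2.INTER_NEAREST))
E
```

```text
[ 0.49377524 -0.10871625  0.01310776] [ 0.4664722  -0.12454013  0.03675893] [ 0.41579627 -0.09029517  0.00184855]
[[ 0.379  -0.132   0.012 ]
 [ 0.5151 -0.0604  0.012 ]
 [ 0.5527 -0.1123  0.012 ]
 [ 0.4199 -0.2047  0.012 ]]
[ 255  134  128   64 6905]
((465.80364990234375, -126.19125366210938), (160.0037078857422, 81.9383544921875), 31.938796997070312)
bar 23535 ((592.7689208984375, -335.568115234375), (831.0635986328125, 541.439697265625), 31.990243911743164)
[ 0.45860785 -0.11655558  0.3346816 ]
```

View pics/w1c.png

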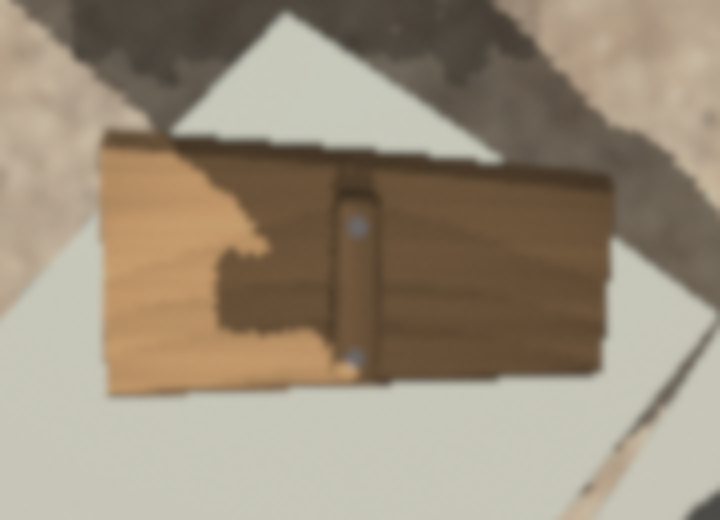

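View pics/w1d.png

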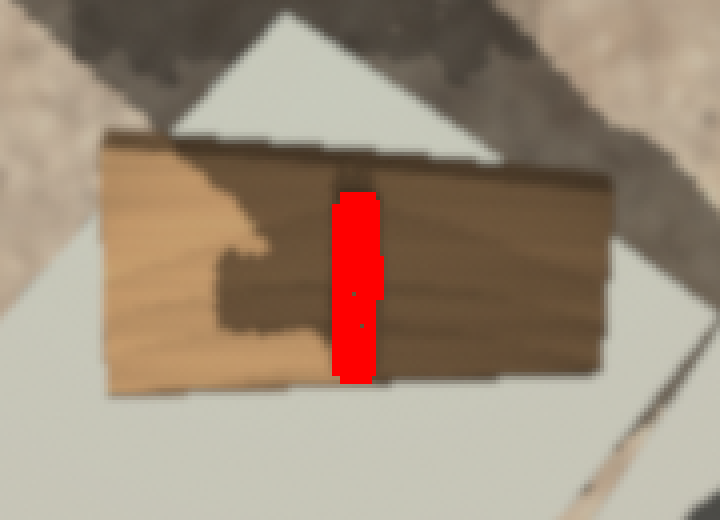

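```bash
python3 - <<'E'
from h import *
import pickle;p=pickle.load(open('w1.pkl','rb'))
s=wplane(p,np.array([319.3,318.8]),np.array([156.8,189.3]),.036);print(s,s.mean(0),np.degrees(np.arctan2(*(s[0]-s[1])[:2][::-1])) -90)
W=wcloud(p)
w=W[140:200,305:330].reshape(-1,3);w=w[(w[:,2]>.03)&(w[:,2]<.045)];print(len(w),w.mean(0),np.median(w,0),cv2.minAreaRect((w[:,:2]*1000).astype(np.float32)))
t=W[145:185,335:370].reshape(-1,3);print('upper face z',np.median(t[:,2]))
# ends of lid, upper face (u): left edge pts/right edge pts
L=wplane(p,np.array([256,257.3]),np.array([140,198.]),.012);Rr=wplane(p,np.array([383,380.3]),np.array([147,193]),.012)
print(L,Rr,(L.mean(0)+Rr.mean(0))/2)
for e in(L,Rr):print(np.degrees(np.arctan2(*(e[0]-e[1])[:2][::-1]))-90)
plan((.4655,-.1255,.05),32)
# box from this view and s1
q=pickle.load(open('s1.pkl','rb'))
for nm,WW in(('w',W),('s',cloud(q))):
    P=WW[(np.hypot(WW[...,0]-.575,WW[...,1]-.165)<.13)&(WW[...,2]>.056)&(WW[...,2]<.072)]
    print(nm,len(P),cv2.minAreaRect((P[:,:2]*1000).astype(np.float32)),np.median(P[:,2]))
E
```

```text
[[ 0.45812458 -0.11274314  0.036     ]
 [ 0.47853522 -0.14647829  0.036     ]] [ 0.4683299  -0.12961071  0.036     ] 31.17502113605876
538 [ 0.46665854 -0.1282694   0.03617274] [ 0.46669739 -0.12725529  0.03634929] ((467.7252197265625, -128.70240783691406), (14.280047416687012, 56.66080856323242), 31.762523651123047)
upper face z nan
[[ 0.38170906 -0.13920754  0.012     ]
 [ 0.42025187 -0.20447442  0.012     ]] [[ 0.52123501 -0.06246861  0.012     ]
 [ 0.55266203 -0.11385889  0.012     ]] [ 0.46896449 -0.13000236  0.012     ]
30.563622341714606
31.44730289830146
plan 1 [200.0, 2.2, -0.5] [0.0026, 0.0, -0.0] ang 0.1
w 3526 ((576.0643310546875, 170.8328857421875), (181.88912963867188, 125.40704345703125), 14.608235359191895) 0.06295234994079835
s 629 ((575.1009521484375, 172.3775634765625), (181.5670166015625, 131.1648406982422), 14.329981803894043) 0.06226389881811545
```

```bash
python3 - <<'E'
from h import *
plan((.4677,-.1285,.017),31.6)
E
```

```text
plan 1 [233.0, 2.5, 3.2] [0.0096, 0.0, -0.0] ang 0.5
```

apply_moves(rows=[[[40, 2.5, 3.2, 0.0096, 0, 0, 1], [85, 2.5, 3.2, 0.0096, 0, 0, 1], [130, 2.5, 3.2, 0.0096, 0, 0, 1], [170, 2.5, 3.2, 0.0096, 0, 0, 1], [200, 2.5, 3.2, 0.0096, 0, 0, 1], [220, 2.5, 3.2, 0.0096, 0, 0, 1], [229, 2.5, 3.2, 0.0096, 0, 0, 1], [233, 2.5, 3.2, 0.0096, 0, 0, 1], [233, 2.5, 3.2, 0.0096, 0, 0, 1]]])

```text
time: 3.75
ee_pos: [0.468, -0.1286, 0.0175]
tcp_rot: [43.5, 90.0, -14.9]
wrist_force: [0.4, 0.1, 0.2]
opening: 0.0856
```

```bash
python3 - <<'E'
from h import *
o=get_obs();print(o['wrist_force'],o['ee_pos'])
p=cams.camera('wrist');save(p,'w2.png')
E
```

```text
[0.37176306 0.10310567 0.19522493] [ 0.46802949 -0.12863095  0.01748867]
```

View pics/w2.png

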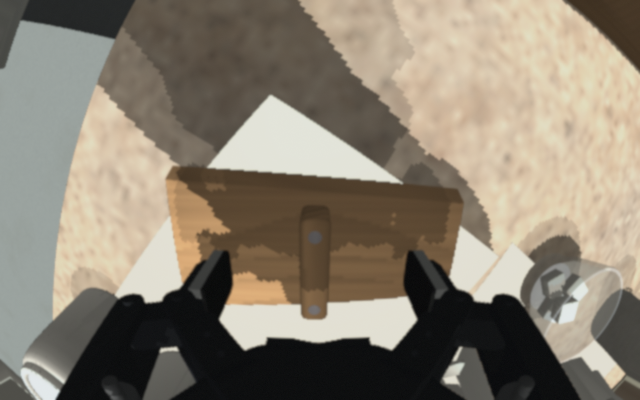

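The fingers straddle the bar, centred at about (315,262). I'll close on it now.

apply_moves(rows=[[[0, 0, 0, 0, 0, 0, 0.1], [0, 0, 0, 0, 0, 0, 0], [0, 0, 0, 0, 0, 0, 0], [0, 0, 0, 0, 0, 0, 0], [0, 0, 0, 0, 0, 0, 0], [0, 0, 0, 0, 0, 0, 0], [0, 0, 0, 0, 0, 0, 0], [0, 0, 0, 0, 0, 0, 0]]], newtons=50)

```text
time: 4.6
ee_pos: [0.4685, -0.1288, 0.0183]
tcp_rot: [43.2, 89.9, -15.2]
wrist_force: [0.0, -0.3, 4.2]
opening: 0.0126
```

```bash
python3 - <<'E'
from h import *
p=cams.camera('wrist');save(p,'w3.png')
c=np.array([.5755,.171]);a=np.radians(14.4);x=np.array([np.cos(a),np.sin(a)]);print('start',c-.122*x)
b=c-.122*x
print(get_obs()['q'])
plan((b[0],b[1],.12),14.4)
E
```

```text
start [0.45733285 0.14065983]
[-1.53671087e+01 -2.44153297e+00 -2.11445177e+01  7.11960395e+01
 -1.00258358e-04  4.30454606e+01]
plan 1 [-101.9, 131.8, -235.2] [0.3, 0.0011, -0.0014] ang 17.2
```

View pics/w3.png

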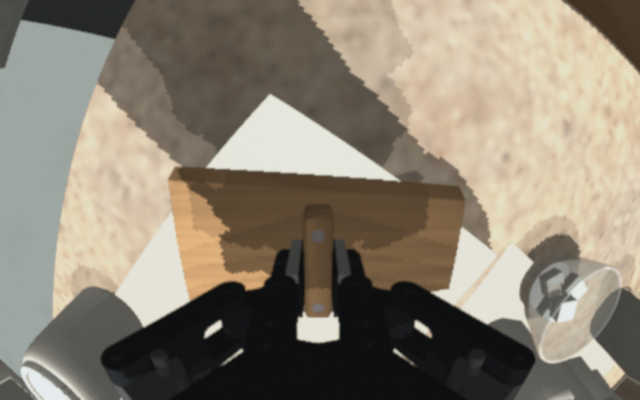

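The bar is pinched near its middle, at about (318,260). I'll lift straight up, then traverse to the hover point.

apply_moves(rows=[[[-15, 0, 0, 0, 0, 0, 0], [-40, 0, 0, 0, 0, 0, 0], [-75, 0, 0, 0, 0, 0, 0], [-101.9, 0, 0, 0, 0, 0, 0], [-101.9, 20, -35, 0.05, 0, 0, 0], [-101.9, 40, -70, 0.1, 0.001, -0.001, 0], [-101.9, 60, -107, 0.15, 0.001, -0.001, 0], [-101.9, 80, -143, 0.2, 0.001, -0.001, 0], [-101.9, 100, -179, 0.25, 0.001, -0.001, 0], [-101.9, 120, -214, 0.3, 0.001, -0.001, 0], [-101.9, 131.8, -235.2, 0.3, 0.0011, -0.0014, 0], [-101.9, 131.8, -235.2, 0.3, 0.0011, -0.0014, 0], [-101.9, 131.8, -235.2, 0.3, 0.0011, -0.0014, 0]]])

```text
time: 5.95
ee_pos: [0.457, 0.1409, 0.1193]
tcp_rot: [-76.2, 89.9, -151.7]
wrist_force: [-0.1, -0.3, -3.1]
opening: 0.0128
```

```bash
python3 - <<'E'
from h import *
import pickle
p=cams.camera('wrist');save(p,'w4.png');pickle.dump(p,open('w4.pkl','wb'))
q=cams.camera('scene');save(q,'s4.png');pickle.dump(q,open('s4.pkl','wb'))
o=get_obs();print(o['ee_pos'],o['wrist_force'],o['torque'])
img=cv2.imread('pics/s4.png');cv2.imwrite('pics/s4c.png',cv2.resize(img[180:310,230:400],None,fx=4,fy=4,interpolation=cv2.INTER_CUBIC))
E
```

```text
[0.45723067 0.14002342 0.11962563] [ 0.50739252  0.10218996 -3.22701361] [-0.01946818 -0.04302391  0.05716038]
```

View pics/w4.png

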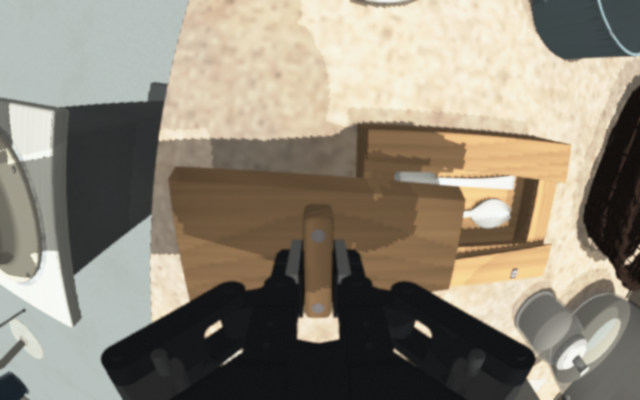

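View pics/s4c.png

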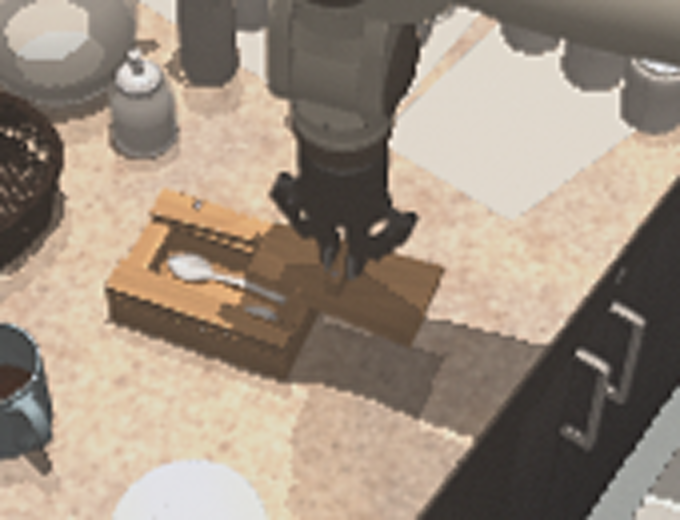

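```bash
python3 - <<'E'
from h import *
import pickle;p=pickle.load(open('w4.pkl','rb'))
img=cv2.cvtColor(p['pixels'],cv2.COLOR_RGB2BGR);cv2.imwrite('pics/w4c.png',cv2.resize(img[110:300,350:590],None,fx=3.2,fy=3.2,interpolation=cv2.INTER_CUBIC))
W=wcloud(p);hsv=cv2.cvtColor(p['pixels'],cv2.COLOR_RGB2HSV)
P=W[(np.hypot(W[...,0]-.575,W[...,1]-.171)<.13)&(W[...,2]>.057)&(W[...,2]<.068)]
print(len(P),np.median(P[:,2]),cv2.minAreaRect((P[:,:2]*1000).astype(np.float32)))
# top-down map in a box frame guess
c=np.array([.5755,.171]);a=np.radians(14.4);ex=np.array([np.cos(a),np.sin(a)]);ey=np.array([-ex[1],ex[0]])
B=(P[:,:2]-c)@np.stack([ex,ey],1)*1000
for lo in range(-90,95,15):
    s=B[(B[:,0]>=lo)&(B[:,0]<lo+15)]
    up=s[s[:,1]>20,1];dn=s[s[:,1]<-20,1]
    f=lambda v:np.round(np.percentile(v,[2,98]),1) if len(v)>10 else None
    print(lo+7.5,f(up),f(dn))
# lid pose from wrist: upper face plane
z=np.median(W[200:225,360:440,2]);print('lid face z',z, W[210,390],W[200,220])
w=W[200:320,295:335].reshape(-1,3);w=w[(w[:,2]>z+.015)&(w[:,2]<z+.03)];print('bar',len(w),np.median(w,0),cv2.minAreaRect((w[:,:2]*1000).astype(np.float32)))
g=W[150:300:1,160:480].reshape(-1,3);g=g[abs(g[:,2]-z)<.006];A=np.c_[g[:,:2],np.ones(len(g))];print('tilt',np.linalg.lstsq(A,g[:,2],rcond=None)[0]); print(cv2.minAreaRect((g[:,:2]*1000).astype(np.float32)))
E
```

```text
10304 0.06277237848229943 ((576.0005493164062, 170.97328186035156), (181.09886169433594, 124.89927673339844), 14.425863265991211)
-82.5 [40.9 61.9] None
-67.5 [39.9 61.7] None
-52.5 [39.  61.7] None
-37.5 [37.8 61.7] None
-22.5 [36.8 61.7] None
-7.5 [35.8 61.7] [-61.2 -35.2]
7.5 [34.8 61.7] [-61.5 -34.3]
22.5 [33.7 61.7] [-61.2 -33.4]
37.5 [32.7 61.6] [-61.1 -32.2]
52.5 [31.8 61.7] [-61.  -31.1]
67.5 [30.8 61.6] [-60.9 -30.3]
82.5 [29.7 61.7] [-60.6 -29.2]
97.5 None None
lid face z nan [0.48796119 0.17305157 0.11374738] [0.40099724 0.15631111 0.11416897]
bar 0 [nan nan nan] ((0.0, 0.0), (0.0, 0.0), 0.0)
tilt [0. 0. 0.]
((0.0, 0.0), (0.0, 0.0), 0.0)
  return _methods._mean(a, axis=axis, dtype=dtype,
  ret = um.true_divide(
```

View pics/w4c.png

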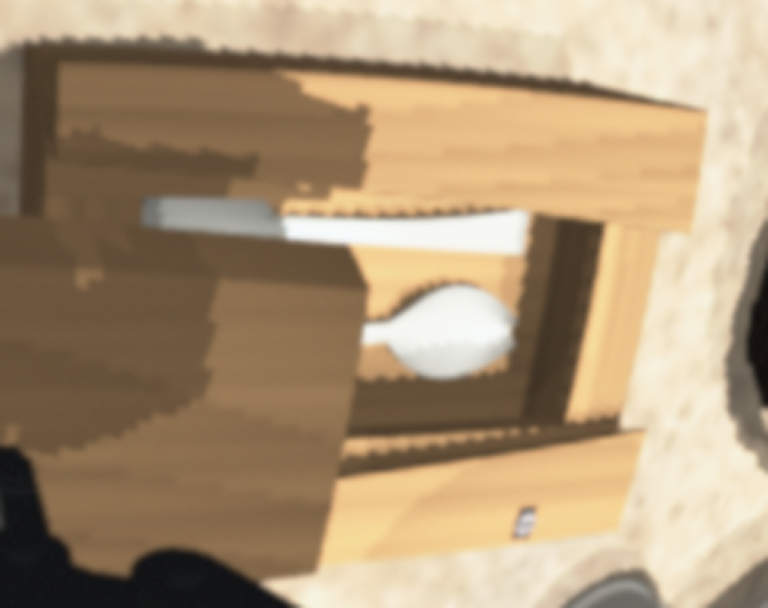

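```bash
python3 - <<'E'
from h import *
import pickle;p=pickle.load(open('w4.pkl','rb'))
W=wcloud(p)
z=.1139
c=np.array([.5758,.171]);a=np.radians(14.43);ex=np.array([np.cos(a),np.sin(a)]);ey=np.array([-ex[1],ex[0]])
m=np.zeros(W.shape[:2],bool);m[165:320,165:470]=True
f=m&(abs(W[...,2]-z)<.006);g=W[f];b=np.c_[(g[:,:2]-c)@np.stack([ex,ey],1)*1000,g[:,2]*1000]
A=np.c_[b[:,:2],np.ones(len(b))];print('tilt (mm/mm along box x,y), const',np.linalg.lstsq(A,b[:,2],rcond=None)[0],len(b),b.min(0),b.max(0))
r=cv2.minAreaRect((b[:,:2]).astype(np.float32));print(r)
for lo in range(-205,-35,15):
    s=b[(b[:,0]>=lo)&(b[:,0]<lo+15)]
    if len(s)>20:print(lo+7.5,np.round(np.percentile(s[:,1],[1,99]),1))
h=W[m&(W[...,2]>z+.018)&(W[...,2]<z+.03)];b=np.c_[(h[:,:2]-c)@np.stack([ex,ey],1)*1000,h[:,2]*1000]
print('bar',np.median(b,0),cv2.minAreaRect(b[:,:2].astype(np.float32)))
o=get_obs();print('tcp in box',(o['ee_pos'][:2]-c)@np.stack([ex,ey],1)*1000)
E
```

```text
tilt (mm/mm along box x,y), const [-2.29569877e-03 -1.87416612e-02  1.13419314e+02] 24569 [-203.60426585  -37.33302869  107.90264044] [-40.65956547  43.49869484 119.84331906]
((-122.13187408447266, 3.077281951904297), (80.83183288574219, 162.94268798828125), 89.99600982666016)
-197.5 [-32.7  42.6]
-182.5 [-24.4  41.6]
-167.5 [-22.3  40.6]
-152.5 [-21.6  39.5]
-137.5 [ 2.  38.7]
-122.5 [23.2 38. ]
-107.5 [ 2.5 36.5]
-92.5 [-21.2  35.2]
-77.5 [-22.8  34.2]
-62.5 [-24.6  33.2]
-47.5 [-27.8  32.2]
bar [-121.94772122    8.26566644  137.50117754] ((-124.64161682128906, 1.9173545837402344), (54.96466827392578, 37.068233489990234), 67.88121795654297)
tcp in box [-122.54807405   -0.45223848]
```

```bash
python3 - <<'E'
from h import *
import pickle;p=pickle.load(open('w4.pkl','rb'))
W=wcloud(p)
c=np.array([.5758,.171]);a=np.radians(14.43);ex=np.array([np.cos(a),np.sin(a)]);ey=np.array([-ex[1],ex[0]])
m=np.zeros(W.shape[:2],bool);m[165:320,165:470]=True
z=.1139
f=m&(W[...,2]>z-.0015)&(W[...,2]<z+.004);g=W[f];b=np.c_[(g[:,:2]-c)@np.stack([ex,ey],1)*1000,g[:,2]*1000]
s=(b[:,1]<28)&(b[:,1]>-28)
A=np.c_[b[s][:,:2],np.ones(s.sum())];k,res,_,_=np.linalg.lstsq(A,b[s][:,2],rcond=None);print(k)
print(cv2.minAreaRect(b[:,:2].astype(np.float32)))
for lo in range(-205,-35,15):
    s=b[(b[:,0]>=lo)&(b[:,0]<lo+15)]
    if len(s)>20:print(lo+7.5,np.round(np.percentile(s[:,1],[1,99]),1),np.median(s[:,2]))
E
```

```text
[-1.27933199e-03  1.86061987e-03  1.13574917e+02]
((-122.16519165039062, 1.8834381103515625), (79.04232025146484, 162.771728515625), 89.78256225585938)
-197.5 [-32.7  40.4] 113.79060836930955
-182.5 [-24.6  39.5] 113.80971994984895
-167.5 [-22.4  38.4] 113.77305018453606
-152.5 [-21.7  37.5] 113.76029372851434
-137.5 [ 2.  36.6] 113.74355699335243
-122.5 [21.8 36.1] 113.66753142521144
-107.5 [ 2.4 34.5] 113.75513120242414
-92.5 [-21.3  33.2] 113.68541641627846
-77.5 [-22.8  32.1] 113.68375237813305
-62.5 [-24.7  30.9] 113.63684551727337
-47.5 [-27.8  29.9] 113.58098568276756
```

apply_moves(rows=[[[15, 0, 0, 0, 0, 0, 0], [30, 0, 0, 0, 0, 0, 0], [40, 0, 0, 0, 0, 0, 0], [46, 0, 0, 0, 0, 0, 0], [49, 0, 0, 0, 0, 0, 0], [50, 0, 0, 0, 0, 0, 0], [50, 0, 0, 0, 0, 0, 0]]])

```text
time: 6.75
ee_pos: [0.4574, 0.1401, 0.0698]
tcp_rot: [-60.1, 90.0, -135.8]
wrist_force: [-0.3, 1.5, -2.2]
opening: 0.0126
```

```bash
cat >> h.py <<'E'
c0=np.array([.5758,.171]);a0=np.radians(14.43);ex=np.array([np.cos(a0),np.sin(a0)]);ey=np.array([-ex[1],ex[0]])
def st():
    o=get_obs();b=(o['ee_pos'][:2]-c0)@np.stack([ex,ey],1)*1000;f=o['wrist_force'];F=f[:2]@np.stack([ex,ey],1)
    C=R.from_euler('xyz',o['tcp_rot'],degrees=True).as_matrix()
    print('t',o['time'],'box xy',np.round(b,2),'z',round(o['ee_pos'][2]*1000,2),'F along,across,z',np.round([*F,f[2]],2),'T',np.round(o['torque'],2),'tool y yaw',round(np.degrees(np.arctan2(C[1,1],C[0,1])),2),'tool x',np.round(C[:,0],4),'op',round(o['opening']*1000,2))
E
python3 - <<'E'
from h import *
st()
p=cams.camera('wrist');save(p,'w5.png');
p=cams.camera('scene');img=cv2.cvtColor(p['pixels'],cv2.COLOR_RGB2BGR);cv2.imwrite('pics/s5c.png',cv2.resize(img[200:290,240:360],None,fx=6,fy=6,interpolation=cv2.INTER_CUBIC))
E
```

```text
t 6.75 box xy [-122.4    -0.43] z 69.84 F along,across,z [ 0.08  1.53 -2.23] T [-0.05 -0.07  0.02] tool y yaw 14.37 tool x [-4.e-04 -3.e-04 -1.e+00] op 12.63
```

View pics/w5.png

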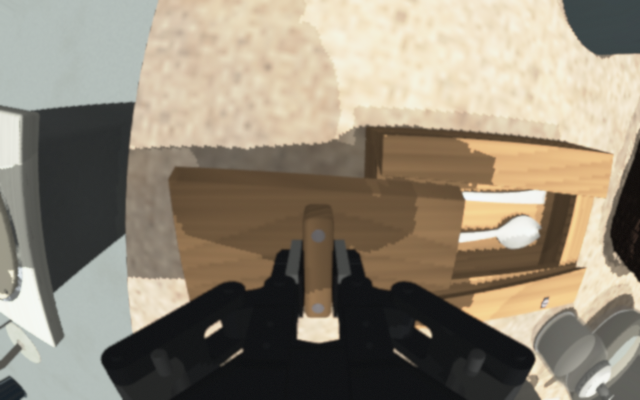

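View pics/s5c.png

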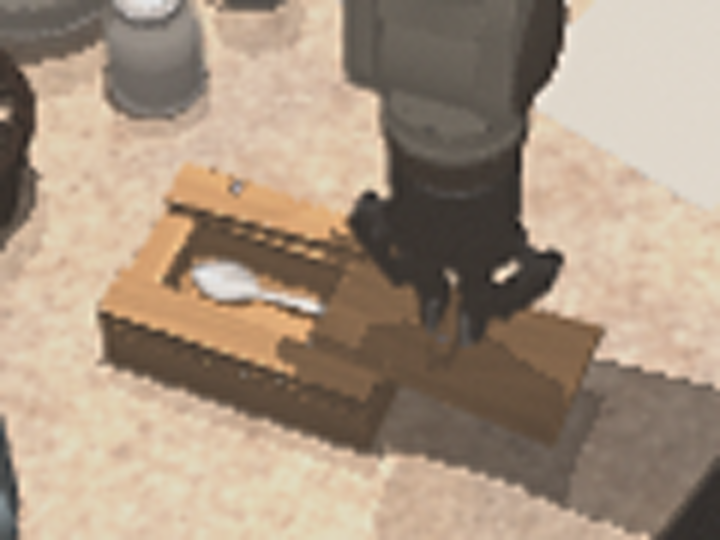

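The lid is between the rails with almost no contact force. I'll feel for the deck next.

apply_moves(rows=[[[0.7, 0, 0, 0, 0, 0, 0], [0.7, 0, 0, 0, 0, 0, 0], [1.2, 0, 0, 0, 0, 0, 0], [1.2, 0, 0, 0, 0, 0, 0]]])

```text
time: 7.25
ee_pos: [0.4575, 0.1401, 0.0689]
tcp_rot: [-18.9, 90.0, -94.5]
wrist_force: [0.4, -0.3, -2.8]
opening: 0.013
```

```bash
python3 -c "
from h import *
st()"
```

```text
t 7.25 box xy [-122.31   -0.4 ] z 68.87 F along,across,z [ 0.3  -0.36 -2.85] T [-0.08 -0.05 -0.  ] tool y yaw 14.38 tool x [-0.e+00 -2.e-04 -1.e+00] op 12.96
```

apply_moves(rows=[[[0, 6, 0, 0, 0, 0, 0], [0, 14, 0, 0, 0, 0, 0], [0, 22, 0, 0, 0, 0, 0], [0, 30, 0, 0, 0, 0, 0], [0, 38, 0, 0, 0, 0, 0], [0, 42, 0, 0, 0, 0, 0], [0, 42, 0, 0, 0, 0, 0], [0.6, 42, 0, 0, 0, 0, 0], [0.6, 42, 0, 0, 0, 0, 0]]])

```text
time: 8.15
ee_pos: [0.498, 0.1505, 0.0683]
tcp_rot: [-1.5, 90.0, -77.1]
wrist_force: [0.0, 0.6, -3.0]
opening: 0.0132
```

```bash
python3 -c "
from h import *
st()"
```

```text
t 8.15 box xy [-80.45  -0.43] z 68.32 F along,across,z [ 0.2   0.6  -2.97] T [0.04 0.01 0.01] tool y yaw 14.38 tool x [ 0.e+00 -2.e-04 -1.e+00] op 13.22
```

apply_moves(rows=[[[0.6, 0, 0, 0, 0, 0, 0], [0.6, 0, 0, 0, 0, 0, 0], [0.6, 0, 0, 0, 0, 0, 0]]])

```text
time: 8.45
ee_pos: [0.498, 0.1505, 0.0682]
tcp_rot: [67.0, 90.0, -8.6]
wrist_force: [-1.7, -0.3, 4.0]
opening: 0.013
```

apply_moves(rows=[[[0.5, 0, 0, 0, 0, 0, 0], [0.5, 0, 0, 0, 0, 0, 0], [0.5, 0, 0, 0, 0, 0, 0]]])

```text
time: 8.75
ee_pos: [0.498, 0.1505, 0.0682]
tcp_rot: [79.3, 89.9, 3.7]
wrist_force: [-1.6, -1.4, 5.5]
opening: 0.0126
```

apply_moves(rows=[[[-0.6, 0, 0, 0, 0, 0, 0], [-0.6, 4, 0, 0, 0, 0, 0], [-0.6, 12, 0, 0, 0, 0, 0], [-0.6, 20, 0, 0, 0, 0, 0], [-0.6, 28, 0, 0, 0, 0, 0], [-0.6, 36, 0, 0, 0, 0, 0], [-0.6, 44, 0, 0, 0, 0, 0], [-0.6, 50, 0, 0, 0, 0, 0], [-0.6, 52, 0, 0, 0, 0, 0], [-0.6, 52, 0, 0, 0, 0, 0]]])

```text
time: 9.75
ee_pos: [0.5485, 0.1635, 0.0687]
tcp_rot: [73.4, 90.0, -2.2]
wrist_force: [0.4, -0.3, -2.3]
opening: 0.0127
```

```bash
python3 -c "
from h import *
st()"
```

```text
t 9.75 box xy [-28.3   -0.49] z 68.68 F along,across,z [ 0.33 -0.38 -2.33] T [ 0.04 -0.02 -0.01] tool y yaw 14.38 tool x [ 6.e-04 -0.e+00 -1.e+00] op 12.72
```

apply_moves(rows=[[[0, 0, 0, 0, 0, 0, 0.24], [0, 0, 0, 0, 0, 0, 0.24], [0, 0, 0, 0, 0, 0, 0.24], [0, 0, 0, 0, 0, 0, 0.24], [0, 0, 0, 0, 0, 0, 0.24]]])

```text
time: 10.25
ee_pos: [0.5485, 0.1635, 0.0689]
tcp_rot: [78.0, 89.9, 2.4]
wrist_force: [-0.2, 0.6, -0.3]
opening: 0.0206
```

```bash
python3 - <<'E'
from h import *
st()
import pickle
p=cams.camera('wrist');save(p,'w6.png');pickle.dump(p,open('w6.pkl','wb'))
E
```

```text
t 10.25 box xy [-28.29  -0.49] z 68.86 F along,across,z [-0.05  0.64 -0.31] T [-0.02 -0.01  0.02] tool y yaw 14.38 tool x [ 0.001  0.    -1.   ] op 20.57
```

View pics/w6.png

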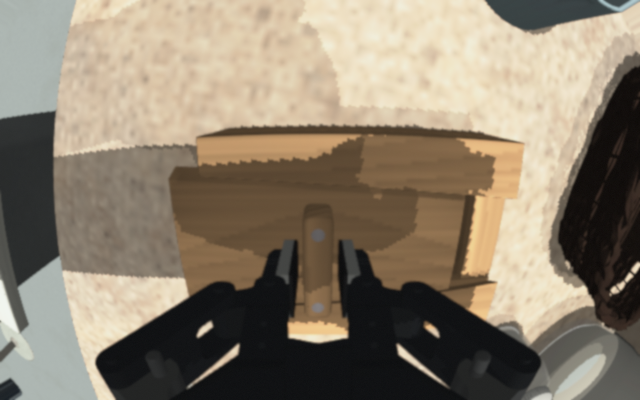

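The lid is released and sitting in the ways, with the fingers loosely either side of the bar at (317,260). I'll push with the rear finger.

apply_moves(rows=[[[0, 2, 0, 0, 0, 0, 0.24], [0, 4, 0, 0, 0, 0, 0.24], [0, 6, 0, 0, 0, 0, 0.24], [0, 8, 0, 0, 0, 0, 0.24], [0, 10, 0, 0, 0, 0, 0.24], [0, 11, 0, 0, 0, 0, 0.24]]])

```text
time: 10.9
ee_pos: [0.5593, 0.1663, 0.0688]
tcp_rot: [74.4, 90.0, -1.2]
wrist_force: [-2.1, -0.4, 0.7]
opening: 0.0205
```

```bash
python3 -c "
from h import *
st()"
```

```text
t 10.9 box xy [-17.12  -0.5 ] z 68.78 F along,across,z [-2.11  0.16  0.7 ] T [-0.09  0.27 -0.04] tool y yaw 14.38 tool x [ 8.e-04 -0.e+00 -1.e+00] op 20.53
```

apply_moves(rows=[[[0, 0.5, 0, 0, 0, 0, 0.24], [0, 1, 0, 0, 0, 0, 0.24], [0, 1.5, 0, 0, 0, 0, 0.24], [0, 1.5, 0, 0, 0, 0, 0.24]]])

```text
time: 11.3
ee_pos: [0.5608, 0.1666, 0.0687]
tcp_rot: [75.5, 90.0, -0.1]
wrist_force: [-0.3, 0.4, 0.4]
opening: 0.0208
```

apply_moves(rows=[[[0, 0.5, 0, 0, 0, 0, 0.24], [0, 1, 0, 0, 0, 0, 0.24], [0, 1.5, 0, 0, 0, 0, 0.24], [0, 1.5, 0, 0, 0, 0, 0.24]]])

```text
time: 11.7
ee_pos: [0.5624, 0.167, 0.0687]
tcp_rot: [75.5, 90.0, -0.2]
wrist_force: [-0.9, -0.0, 0.9]
opening: 0.0207
```

```bash
python3 -c "
from h import *
st()"
```

```text
t 11.7 box xy [-14.01  -0.5 ] z 68.74 F along,across,z [-0.84  0.21  0.94] T [-0.05  0.13 -0.01] tool y yaw 14.38 tool x [ 9.e-04 -0.e+00 -1.e+00] op 20.69
```

apply_moves(rows=[[[0, 0.5, 0, 0, 0, 0, 0.24], [0, 1, 0, 0, 0, 0, 0.24], [0, 1.5, 0, 0, 0, 0, 0.24], [0, 1.5, 0, 0, 0, 0, 0.24]]])

```text
time: 12.1
ee_pos: [0.5639, 0.1674, 0.0687]
tcp_rot: [75.1, 90.0, -0.5]
wrist_force: [-0.9, -0.9, -0.0]
opening: 0.0208
```

apply_moves(rows=[[[0, 0.5, 0, 0, 0, 0, 0.24], [0, 1, 0, 0, 0, 0, 0.24], [0, 1.5, 0, 0, 0, 0, 0.24], [0, 1.5, 0, 0, 0, 0, 0.24]]])

```text
time: 12.5
ee_pos: [0.5654, 0.1678, 0.0687]
tcp_rot: [77.2, 89.9, 1.5]
wrist_force: [0.3, -0.4, -0.1]
opening: 0.0207
```

apply_moves(rows=[[[0, 0.5, 0, 0, 0, 0, 0.24], [0, 1, 0, 0, 0, 0, 0.24], [0, 1.5, 0, 0, 0, 0, 0.24], [0, 1.5, 0, 0, 0, 0, 0.24]]])

```text
time: 12.9
ee_pos: [0.5669, 0.1682, 0.0687]
tcp_rot: [78.7, 89.9, 3.1]
wrist_force: [-1.0, -0.3, 1.7]
opening: 0.0203
```

apply_moves(rows=[[[0, 0.5, 0, 0, 0, 0, 0.24], [0, 1, 0, 0, 0, 0, 0.24], [0, 1, 0, 0, 0, 0, 0.24]]])

```text
time: 13.2
ee_pos: [0.568, 0.1685, 0.0687]
tcp_rot: [78.6, 89.9, 3.0]
wrist_force: [-0.5, -0.2, 0.8]
opening: 0.0205
```

```bash
python3 -c "
from h import *
st()
import pickle
p=cams.camera('wrist');save(p,'w7.png');pickle.dump(p,open('w7.pkl','wb'))"
```

```text
t 13.2 box xy [-8.22 -0.51] z 68.71 F along,across,z [-0.56 -0.01  0.8 ] T [-0.04  0.15  0.03] tool y yaw 14.38 tool x [ 1.e-03  1.e-04 -1.e+00] op 20.5
```

View pics/w7.png

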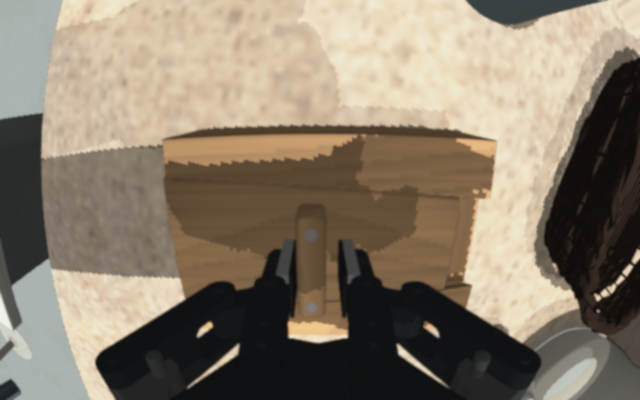

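The bar now rests on the rear pad at about (311,260), so it sits about 3.3 mm behind the TCP, at x ≈ -11.5 mm. I'll carry on.

apply_moves(rows=[[[0, 0.5, 0, 0, 0, 0, 0.24], [0, 1, 0, 0, 0, 0, 0.24], [0, 1.5, 0, 0, 0, 0, 0.24], [0, 1.5, 0, 0, 0, 0, 0.24]]])

```text
time: 13.65
ee_pos: [0.5695, 0.1689, 0.0687]
tcp_rot: [78.6, 89.9, 2.9]
wrist_force: [-0.1, -0.6, 0.6]
opening: 0.0203
```

apply_moves(rows=[[[0, 0.5, 0, 0, 0, 0, 0.24], [0, 1, 0, 0, 0, 0, 0.24], [0, 1.5, 0, 0, 0, 0, 0.24], [0, 1.5, 0, 0, 0, 0, 0.24]]])

```text
time: 14.05
ee_pos: [0.571, 0.1693, 0.0687]
tcp_rot: [87.7, 89.9, 12.1]
wrist_force: [-0.6, 0.7, 0.6]
opening: 0.0205
```

apply_moves(rows=[[[0, 0.5, 0, 0, 0, 0, 0.24], [0, 1, 0, 0, 0, 0, 0.24], [0, 1.5, 0, 0, 0, 0, 0.24], [0, 1.5, 0, 0, 0, 0, 0.24]]])

```text
time: 14.45
ee_pos: [0.5724, 0.1698, 0.0687]
tcp_rot: [92.5, 89.9, 16.9]
wrist_force: [-1.5, -0.2, 0.5]
opening: 0.0206
```

apply_moves(rows=[[[0, 0.5, 0, 0, 0, 0, 0.24], [0, 1, 0, 0, 0, 0, 0.24], [0, 1, 0, 0, 0, 0, 0.24]]])

```text
time: 14.75
ee_pos: [0.5734, 0.17, 0.0687]
tcp_rot: [93.9, 89.9, 18.3]
wrist_force: [-2.7, 0.9, 0.8]
opening: 0.0206
```

```bash
python3 -c "
from h import *
st()"
```

```text
t 14.75 box xy [-2.53 -0.35] z 68.68 F along,across,z [-2.35  1.57  0.8 ] T [0.11 0.37 0.04] tool y yaw 14.38 tool x [ 1.e-03  3.e-04 -1.e+00] op 20.61
```

apply_moves(rows=[[[0, 0.5, 0, 0, 0, 0, 0.24], [0, 1, 0, 0, 0, 0, 0.24], [0, 1, 0, 0, 0, 0, 0.24]]])

```text
time: 15.05
ee_pos: [0.5745, 0.1703, 0.0687]
tcp_rot: [91.6, 89.9, 16.0]
wrist_force: [-1.3, 0.7, 1.4]
opening: 0.0206
```

apply_moves(rows=[[[0, 0.5, 0, 0, 0, 0, 0.24], [0, 1, 0, 0, 0, 0, 0.24], [0, 1, 0, 0, 0, 0, 0.24]]])

```text
time: 15.35
ee_pos: [0.5755, 0.1705, 0.0687]
tcp_rot: [90.1, 89.9, 14.5]
wrist_force: [-2.1, 0.0, 0.8]
opening: 0.0203
```

```bash
python3 -c "
from h import *
st()"
```

```text
t 15.35 box xy [-0.36 -0.38] z 68.66 F along,across,z [-2.06  0.58  0.84] T [ 0.14  0.37 -0.09] tool y yaw 14.38 tool x [ 1.1e-03  3.0e-04 -1.0e+00] op 20.26
```

apply_moves(rows=[[[0, 0.5, 0, 0, 0, 0, 0.24], [0, 1, 0, 0, 0, 0, 0.24], [0, 1, 0, 0, 0, 0, 0.24]]])

```text
time: 15.65
ee_pos: [0.5763, 0.1708, 0.0686]
tcp_rot: [97.4, 90.0, 21.8]
wrist_force: [-4.0, 0.2, 1.1]
opening: 0.0206
```

apply_moves(rows=[[[0, 0.5, 0, 0, 0, 0, 0.24], [0, 1, 0, 0, 0, 0, 0.24], [0, 1, 0, 0, 0, 0, 0.24]]])

```text
time: 15.95
ee_pos: [0.5767, 0.1709, 0.0686]
tcp_rot: [-98.1, 90.0, -173.8]
wrist_force: [-6.2, -0.0, 3.2]
opening: 0.0207
```

```bash
python3 -c "
from h import *
st()"
```

```text
t 15.95 box xy [ 0.86 -0.32] z 68.64 F along,across,z [-6.    1.52  3.19] T [-0.04  1.4  -0.05] tool y yaw 14.39 tool x [-6.e-04 -1.e-04 -1.e+00] op 20.66
```

apply_moves(rows=[[[0, 0.8, 0, 0, 0, 0, 0.24], [0, 1.3, 0, 0, 0, 0, 0.24], [0, 1.6, 0, 0, 0, 0, 0.24], [0, 1.6, 0, 0, 0, 0, 0.24]]])

```text
time: 16.35
ee_pos: [0.5769, 0.171, 0.0686]
tcp_rot: [-92.0, 89.8, -167.6]
wrist_force: [-10.8, -0.8, 6.3]
opening: 0.0206
```

```bash
python3 -c "
from h import *
st()"
```

```text
t 16.35 box xy [ 1.06 -0.29] z 68.57 F along,across,z [-10.69   1.88   6.28] T [-0.34  2.27 -0.02] tool y yaw 14.39 tool x [-3.4e-03 -7.0e-04 -1.0e+00] op 20.63
```

```bash
cat > lidpose.py <<'E'
from h import *
import pickle
p=cams.camera('wrist');save(p,'w8.png');W=wcloud(p);st()
m=np.zeros(W.shape[:2],bool);m[120:330,140:520]=True
b=np.concatenate([((W[...,:2]-c0)@np.stack([ex,ey],1))*1000,W[...,2:]*1000],-1)
zz=b[...,2][m];zz=zz[(zz>55)&(zz<70)];print('face z med',np.median(zz))
t=m&(b[...,2]>80)&(b[...,2]<94)&(abs(b[...,0])<30)&(abs(b[...,1])<40);q=b[t];print('bar top',np.median(q,0) if len(q) else None,cv2.minAreaRect(q[:,:2].astype(np.float32)) if len(q) else '')
img=cv2.cvtColor(p['pixels'],cv2.COLOR_RGB2BGR);cv2.imwrite('pics/w8c.png',cv2.resize(img[110:340,130:530],None,fx=2,fy=2,interpolation=cv2.INTER_CUBIC))
E
python3 lidpose.py
```

```text
t 16.4 box xy [ 1.09 -0.28] z 68.6 F along,across,z [-11.49   1.24   5.16] T [-0.33  2.25 -0.05] tool y yaw 14.39 tool x [-3.3e-03 -7.0e-04 -1.0e+00] op 20.57
face z med 62.64396221250111
bar top [-1.64148884  7.43720564 86.38150725] ((-1.8075132369995117, 0.6024208068847656), (50.02458953857422, 41.47846221923828), 53.39128112792969)
```

View pics/w8c.png

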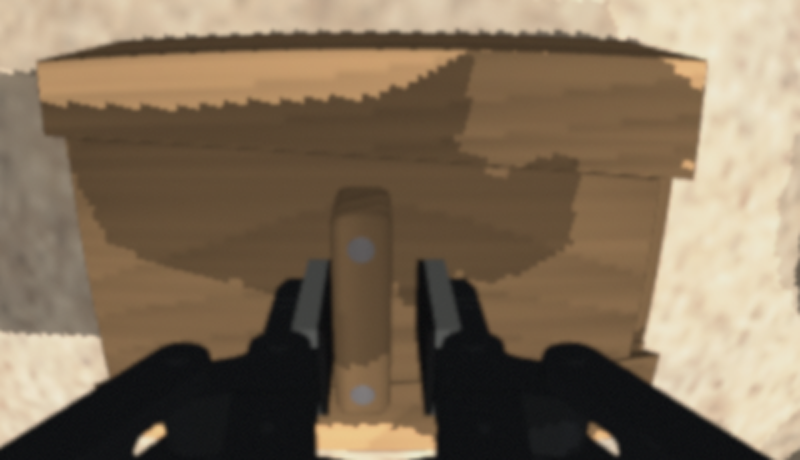

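The lid is flat against the rails and square, with its bar at x ≈ -2 mm. It is truly wedging. I'll push harder while easing up a little, so that I don't bear down.

apply_moves(rows=[[[-0.4, 1, 0, 0, 0, 0, 0.24], [-0.6, 1.5, 0, 0, 0, 0, 0.24], [-0.7, 2, 0, 0, 0, 0, 0.24], [-0.7, 2.3, 0, 0, 0, 0, 0.24], [-0.7, 2.3, 0, 0, 0, 0, 0.24]]])

```text
time: 16.9
ee_pos: [0.5771, 0.171, 0.0686]
tcp_rot: [-90.5, 89.5, -166.1]
wrist_force: [-13.0, -2.8, 2.4]
opening: 0.02
```

```bash
python3 -c "
from h import *
st()"
```

```text
t 16.9 box xy [ 1.31 -0.3 ] z 68.56 F along,across,z [-13.32   0.49   2.36] T [-0.29  2.54 -0.03] tool y yaw 14.4 tool x [-0.0077 -0.0019 -1.    ] op 19.98
```

apply_moves(rows=[[[-0.4, 1, 0, 0, 0, 0.004, 0.24], [-0.6, 2, 0, 0, 0, 0.008, 0.24], [-0.6, 2.5, 0, 0, 0, 0.008, 0.24], [-0.6, 2.8, 0, 0, 0, 0.008, 0.24], [-0.6, 2.8, 0, 0, 0, 0.008, 0.24]]])

```text
time: 17.4
ee_pos: [0.5773, 0.1711, 0.0685]
tcp_rot: [-90.9, 89.7, -166.5]
wrist_force: [-16.3, -3.5, 6.0]
opening: 0.0207
```

```bash
python3 -c "
from h import *
st()"
```

```text
t 17.4 box xy [ 1.47 -0.26] z 68.52 F along,across,z [-16.63   0.68   6.03] T [-0.53  3.16 -0.02] tool y yaw 14.4 tool x [-0.0055 -0.0013 -1.    ] op 20.66
```

apply_moves(rows=[[[-0.6, 1.2, 0, 0, 0, 0.003, 0.24], [-1.0, 2.2, 0, 0, 0, 0.005, 0.24], [-1.2, 2.8, 0, 0, 0, 0.005, 0.24], [-1.2, 3.3, 0, 0, 0, 0.005, 0.24], [-1.2, 3.3, 0, 0, 0, 0.005, 0.24]]])

```text
time: 17.9
ee_pos: [0.5774, 0.1711, 0.0685]
tcp_rot: [-90.3, 89.6, -165.9]
wrist_force: [-15.9, -2.2, 2.9]
opening: 0.0203
```

```bash
python3 -c "
from h import *
st()"
```

```text
t 17.9 box xy [ 1.63 -0.27] z 68.53 F along,across,z [-15.93   1.86   2.95] T [-0.51  3.44 -0.02] tool y yaw 14.41 tool x [-0.0074 -0.0019 -1.    ] op 20.3
```

apply_moves(rows=[[[-0.6, 1.5, 0, 0, 0, 0.004, 0.24], [-1.0, 2.6, 0, 0, 0, 0.007, 0.24], [-1.2, 3.3, 0, 0, 0, 0.007, 0.24], [-1.2, 3.7, 0, 0, 0, 0.007, 0.24], [-1.2, 3.7, 0, 0, 0, 0.007, 0.24], [-1.2, 3.7, 0, 0, 0, 0.007, 0.24]]])

```text
time: 18.5
ee_pos: [0.5775, 0.1712, 0.0685]
tcp_rot: [-89.8, 89.5, -165.4]
wrist_force: [-20.3, -3.5, 4.7]
opening: 0.0206
```

```bash
python3 -c "
from h import *
st()"
```

```text
t 18.5 box xy [ 1.73 -0.26] z 68.54 F along,across,z [-20.52   1.69   4.72] T [-0.67  3.86  0.01] tool y yaw 14.42 tool x [-0.0083 -0.0022 -1.    ] op 20.56
```

The push has reached 20.5 N, inside the 17–24 N window. I'll back off to centre the fingers on the bar, open them and lift straight up.

apply_moves(rows=[[[-0.3, -1.5, 0, 0, 0, 0, 0.24], [-0.5, -3, 0, 0, 0, 0, 0.24], [-0.5, -3, 0, 0, 0, 0.008, 0.5], [-0.5, -3, 0, 0, 0, 0.008, 0.7], [-2, -3, 0, 0, 0, 0.008, 0.7], [-2, -3, 0, 0, 0, 0.008, 0.7], [-20, -3, 0, 0, 0, 0.008, 0.7], [-50, -3, 0, 0, 0, 0.008, 0.7], [-95, -3, 0, 0, 0, 0.008, 0.7], [-140, -3, 0, 0, 0, 0.008, 0.7], [-150, -3, 0, 0, 0, 0.008, 0.7], [-150, -3, 0, 0, 0, 0.008, 0.7]]])

```text
time: 19.7
ee_pos: [0.5768, 0.171, 0.2208]
tcp_rot: [91.0, 89.8, 15.4]
wrist_force: [-0.2, -0.6, -1.0]
opening: 0.0601
```

```bash
cat > fin.py <<'E'
from h import *
p=cams.camera('wrist');save(p,'w9.png');W=wcloud(p);st()
b=np.concatenate([((W[...,:2]-c0)@np.stack([ex,ey],1))*1000,W[...,2:]*1000],-1)
t=(b[...,2]>80)&(b[...,2]<94)&(abs(b[...,0])<30)&(abs(b[...,1])<40);q=b[t];print('bar top',len(q),np.median(q,0),cv2.minAreaRect(q[:,:2].astype(np.float32)))
t=(b[...,2]>57)&(b[...,2]<67)&(abs(b[...,0])<130)&(abs(b[...,1])<75);q=b[t];print('top',np.median(q,0),cv2.minAreaRect(q[:,:2].astype(np.float32)))
q=cams.camera('scene');save(q,'s9.png')
for l in ['sugar_bowl','saucer','coffee_mug','sugar_dispenser','beaker']: print(l,[(np.round(d['at'],3).tolist(),round(d['confidence'],2)) for d in cams.find_in(l,q)][:2])
E
python3 fin.py
```

```text
t 19.75 box xy [ 0.41 -0.27] z 218.56 F along,across,z [-0.83 -0.12 -0.9 ] T [-0.   -0.03  0.  ] tool y yaw 14.41 tool x [ 4.e-04  1.e-04 -1.e+00] op 59.57
bar top 860 [-1.28692551  2.04411341 86.34083622] ((-1.2181549072265625, 0.649383544921875), (55.055843353271484, 13.452313423156738), 89.55962371826172)
top [ 2.53587237  5.7702424  62.64369427] ((0.14983367919921875, -0.24654769897460938), (125.27462768554688, 180.8517608642578), 89.94515991210938)
sugar_bowl [([0.635, -0.074, 0.036], 0.72)]
saucer [([0.449, 0.38, 0.006], 0.9)]
coffee_mug [([0.651, 0.385, 0.053], 0.79)]
sugar_dispenser [([0.759, 0.085, 0.052], 0.65), ([0.597, 0.124, 0.064], 0.43)]
beaker []
```

View pics/w9.png

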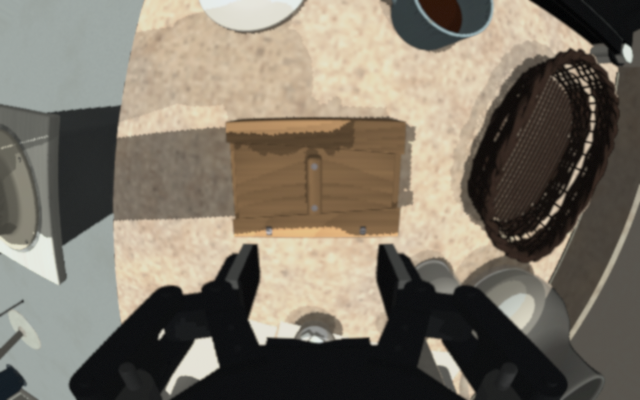

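View pics/s9.png

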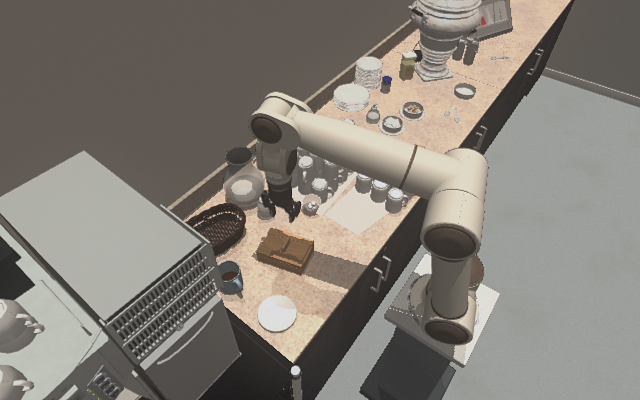

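The wrist view shows the lid seated and square in the box, with its bar at (314,183) and the gripper clear. The neighbouring things are where they were. I'll hand in the job.

```bash
python3 -c "
from h import *
st(); print(bot.job_done())"
```

```text
t 20.05 box xy [-0.42 -0.26] z 217.2 F along,across,z [ 0.5  -0.24 -0.29] T [-0.03  0.    0.02] tool y yaw 14.42 tool x [-2.5e-03 -8.0e-04 -1.0e+00] op 59.5
the job is handed in; nothing more can be done
None
```

The lid is in the box and wedged tight, and I handed the job in at about 20 s of the 54 s allowed.

I lifted the left-most lid by its bar, lowered it narrow end first at the wide end of the rails, and slid it to about 28 mm short of home. There I let go and pushed the bar with one finger. It slid under about 1–3 N, then wedged, and I raised the push in steps to 20.5 N along the slide. Then I backed off, opened the fingers and lifted clear.

**Last checks**
- **Position:** the bar is about 1.3 mm short of the point `way` along the slide and 0.6 mm to one side. It is at the right height and turned about 0.4° from the box axis.
- **After release:** the lid had not sprung back noticeably, and the gripper was clear of everything.
- **Other things:** the sugar bowl, saucer and mug were found within about 2 mm of where they started. The pourer was found about 7 mm off with its view changed, which I put down to the arm partly hiding it.

**Not confirmed**
- **Beaker:** it was not detected in the last picture, probably because the arm hid it. The arm never went near it.
- **Force on the gib:** I could not measure this directly and judged it only from the wrist force.
- **Bearing down:** during the push the wrist also showed about 3–6 N of downward load on the lid.

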